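# Seat the coffee press in its stand and raise the arm one hole for the tall cup

## Robot

A 6-joint arm with a two-finger parallel gripper is mounted at the origin on a cart in front of the work surface, level with it; the furniture and walls round the work are solid. World frame = base frame: x ahead of the robot, y to its left, z up, the work surface at z = 0. Lengths are in m, angles in rad, forces in N, time in s.
With the tool pointing down it reaches from about 0.35 to 0.975 m from the base axis. Payload 4.9 kg.
Tool frame: the origin (TCP) lies on the centre line of the jaws, within the pads' length; the fingertips stand manip.tip_reach ahead of it and the grasp point (between the pads) is the TCP (manip.tip_reach is the distance from the TCP to the fingertips, in m); z points along the fingers, y is the line along which they close (so a half turn about z gives the same grasp; the last joint's range is limited). The gripper opens to 85 mm and grips with 20 to 120 N. Pads are 22 mm wide; open, the fingers measure 114 mm over their backs; the gripper's body (76 mm by 85 mm) begins 54 mm behind the grasp point. The pads swing forward as they close: fully open they stand 13 mm farther back than shut.
Start: joints at [1.022, 0.053, 1.613, -0, 1.476, -0.119], TCP at [0.26, 0.568, 0.25] pointing down, gripper open.
Joint ranges: [-3.01, 3.01], [-1.01, 2.22], [0.06, 2.58], [-1.02, 4.17], [0.09, 2.62], [-3.14, 3.14]. Speed limits (rad/s): [2.57, 2.57, 3.14, 3.14, 3.14, 3.14].

## Interface

Orientations are given as a unit quaternion [w, x, y, z].
In Python, from plant import manip gives the robot as it stands. The module is installed in compiled form; this text tells all that it offers.
- The arm moves only by the tool move_arm, never from a script. Its argument "rows" is a list of rows, each a list of 7 numbers: the shift along the tool's x, y, z in cm, then the turn, a rotation vector about the tool's x, y, z in degrees, then the opening, from -1 (shut) to 1 (fully open). In form: [[tx, ty, tz, ax, ay, az, jaw], ...]. A call has 1 to 20 rows; each row shifts and turns the commanded pose from where the row before left it, along the tool's axes as they then stand; what a row does not reach is not made up. A row lasts 1/12 s, in which the tool goes at most 41.7 mm and 7.16 degrees, less where a joint would pass 70% of its speed; a pose out of reach is approached as far as the arm can. A call is refused whole if a number of a shift passes 4.17 or a number of a turn 7.16, either way. A call with a gripper value outside its range is refused whole. The fingers move at their own pace and stop on an object; the grip force is fixed at half the most. Time passes only in rows, so rows that do not move let the fingers close. It gives the time, the measured TCP pose, the force, the opening and the grip force at its end, in the units of the state.
- manip.state(): the state, without advancing time (a new reading comes with each control period).
- manip.grab_frame(name): name is "scene" or "side" or "wrist"; returns a dict with "img" (480x640x3 uint8, blue, green, red), "mtx" (3x3 intrinsics, pixels), "R" (3x3) and "t" (3): a world point X has camera coordinates R X + t. Camera axes: x right, y down, z forward; pixel columns grow to the right and rows downward; lengths in m; the calibration is good to about 2 mm. A picture is of the moment at which its call begins. There is no depth.
- manip.job_done(): hands the job in; it is judged then, once.
The state is a dict: "time": time; "joint_pos": joint angles; "joint_vel": joint speeds; "joint_efforts": joint torques, N m; "tool_pos": TCP position; "tool_rot": TCP orientation; "contact_force": force on the tool from outside, world axes, zero at the start; "ft_torque": the same for the moment, N m; "gripper_width": opening from 0.0 (shut) to 1.0 (fully open); "grasp_force": force on a finger pad.
Only numpy, scipy, OpenCV 4.12 (cv2) and the standard library are available. Lean on these libraries where they do the work, as an engineer would, in place of code of your own. Each camera call takes 0.05 s, during which the arm holds its last target. There are 200 camera calls.

## Task

I want coffee in the tall steel cup, which does not fit under the press stand as it is set. While the arm is still locked, seat the smoky press chamber in the stand's ring, its flange flat on the ring, and let go of it; then pull out the red plunger knob, slide the arm up to the very next hole without letting it drop, and let the pin go fully home there. Finish still gripping the red knob, the pin fully home and the arm at rest, so that it cannot jump while I put the cup under it and press; leave the cup, the piston and the mug where they stand.

Things in the scene. Friction and masses are not known exactly. Their poses are not given: they have to be found in the camera images.
- stand: fixed stand: wooden base 130 x 220 x 16 mm, upright square steel tube 24 x 24 mm, top 227 mm above the worktop. Origin: centre of the base's underside; x along the short side, y along the long side, z up. Tube's axis at y = -55 mm, ring's centre at y = +35 mm, red knob's centre at y = -126 mm. Tube holes 35 mm apart: one below the start hole, two above it
- ring_seat (a point): centre of the steel ring's flat upper face, on the arm (rises with it); 125 mm above the worktop at the start. Ring 96 mm outside, hole 68 mm, 10 mm thick: the chamber's cap goes down through it until the flange lies on this face. Axes as the stand's. The black sleeve round the tube, 38 x 38 mm, rises 12 mm above this face, 90 mm away along -y
- slide_arm (a joint): height of the sliding arm (sleeve, ring, plunger; about 0.46 kg, 1.5 N friction) above its start hole, m; 0 at the start, holes at -0.035, 0, 0.035, 0.070, 1 mm of play in each, so it rests near -0.001 or 0.034. Unlocked and not held, it sinks under its weight
- plunger (a joint): how far the lock pin is pulled out, m: 0 = fully home, 0.014 = stop. The 8 mm pin with a round nose is clear of the tube from 0.009; the nose finds a hole up to about 2 mm off centre. A spring pushes it home: 4 N at 0, 9 N at 0.012
- knob: red ribbed pull knob, a level cylinder 26 mm in diameter, 26 mm long. Origin: its centre, 115 mm above the worktop at the start, 71 mm from the tube's axis; axes as the stand's. Its axis is y: pulling the pin out moves it along -y, away from the tube; home is +y. It rises and sinks with the arm. Free beside, below and above: grip it from above across x
- press: press chamber, loose, about 0.18 kg, upright on its cap: black filter cap (64 mm diameter, 18 mm high, lower edge bevelled), then a flange (90 mm, 5 mm thick), then an open smoky tube 58 mm outside, 3 mm wall, up to 128 mm. Origin: centre of the cap's underside, z up along the tube; seated, the origin is 18 mm below ring_seat
- tumbler: tall steel cup, loose, 118 mm high, rim 72 mm in diameter, teal band; origin: centre of its underside. Leave it
- piston: dark grey piston of the press, loose, standing on its 53 mm seal, 117 mm high, with a 66 mm top disc; origin: centre of its underside. Leave it
- mug: white mug with blue dots, loose, 93 mm high; origin: underside, near its centre. Leave it
Not all that is in view belongs to the job. What is shaped like the press but brown, green or orange is not meant.

How it is judged:
On the way, in this order (a step that is already met when the one before it is completed fails the run):
1. the press chamber is seated in the ring and let go, the arm still locked at its start hole (horizontal distance between press and ring_seat below 0.005 m and z of press in the frame of ring_seat between -0.021 and -0.015 m and angle between press's own z axis and vertical below 0.06 rad and contact force between the fingers and press below 0.1 N and value of joint slide_arm below 0.005 m and value of joint plunger below 0.003 m), for 0.2 s.
2. the knob is pulled until the pin is clear of the tube (value of joint plunger above 0.0085 m and contact force between the fingers and knob above 1 N), for 0.05 s.
At the end, for the whole second after the job is handed in: The arm is locked one hole (35 mm, within 3 mm) above its start, at rest, the pin home to within 2.5 mm, the fingers still gripping the red knob with at least 2 N, and the press chamber upright in the ring, centred within 5 mm, its flange on the ring within 3 mm, touched by nothing of the robot (value of joint slide_arm between 0.032 and 0.038 m and value of joint plunger below 0.0025 m and velocity of joint slide_arm between -0.01 and 0.01 m/s and contact force between the fingers and knob above 2 N and horizontal distance between press and ring_seat below 0.005 m and z of press in the frame of ring_seat between -0.021 and -0.015 m and angle between press's own z axis and vertical below 0.06 rad and contact force between each of the fingers, the arm and press below 0.1 N); the arm keeps its last pose, push and grip.
It fails at once if the arm is let drop: it falls freely, or goes below its start hole (velocity of joint slide_arm below -0.25 m/s or value of joint slide_arm below -0.008 m).
It fails at once if the press chamber is knocked over or tipped (angle between press's own z axis and vertical above 0.6 rad).
It fails at once if the tall cup is moved (distance of tumbler from where it was at the start of the episode above 0.03 m).
It fails at once if the piston is moved (distance of piston from where it was at the start of the episode above 0.03 m).
It fails at once if the mug is moved (distance of mug from where it was at the start of the episode above 0.03 m).
It also fails if it takes over 64 s, if anything falls off the work surface, if the arm or the gripper's body presses on something with over 40 N, if the wrist force passes 120 N, or if a joint passes its speed limit or range.

## Working session

There is one attempt and no reset: what is moved stays moved. The work goes in short steps, Python scripts to look and compute and a tool call to move; the robot and the scene stay as the last step left them, time stands still between calls to the robot, and variables do not carry over. Pictures are saved under pics/ and viewed, at most 11 in all, crops included, and the job is handed in when it is done.

Besides the shell and the picture viewer there is one more tool, called after "Emit:" as a command line: name --pt "numbers of a row" for each row, then --argument value for the rest. move_arm: Moves the arm, as the interface text tells. Its arguments: {"type":"object","properties":{"rows":{"type":"array","items":{"type":"array","items":{"type":"number"}}}},"required":["rows"]}

```bash
mkdir -p pics
python3 - <<'E'
from plant import manip
import cv2
print(manip.state(), manip.tip_reach)
for n in ("scene","side","wrist"):
    f=manip.grab_frame(n); cv2.imwrite(f"pics/{n}0.png",f["img"]); print(n,f["mtx"].round(1).tolist(),f["R"].round(4).tolist(),f["t"].round(4).tolist())
E
```

```text
{'time': 0.0, 'joint_pos': array([ 1.02201427e+00,  5.33675208e-02,  1.61428507e+00,  9.82707984e-06,
        1.47602018e+00, -1.18998113e-01]), 'joint_vel': array([ 2.65281548e-04, -8.78035043e-05, -6.55253658e-04, -1.81427905e-03,
        5.37605459e-04, -1.16841644e-03]), 'joint_efforts': array([-4.65960093e-04, -3.93679333e+01, -3.70178461e+01, -6.40105850e-05,
        6.89520588e-03,  1.00710889e-05]), 'tool_pos': array([0.2601102 , 0.56765866, 0.24906172]), 'tool_rot': array([-3.45468535e-04,  2.13242229e-01,  9.76998808e-01, -9.81014795e-04]), 'contact_force': array([ 0.22253386, -0.43882823,  0.58703613]), 'ft_torque': array([-0.01353911,  0.00435722, -0.03745272]), 'grasp_force': 0.0, 'gripper_width': 1.0001520596390625} 0.019
scene [[555.6, 0.0, 313.1], [0.0, 555.6, 239.0], [0.0, 0.0, 1.0]] [[0.4655, -0.885, -0.0092], [-0.5948, -0.3051, -0.7437], [0.6554, 0.3516, -0.6684]] [-0.1793, 0.4101, 1.2872]
side [[540.8, 0.0, 325.2], [0.0, 540.8, 238.3], [0.0, 0.0, 1.0]] [[0.6121, -0.7907, -0.0118], [-0.5409, -0.4078, -0.7357], [0.5769, 0.4566, -0.6773]] [-0.2328, 0.4097, 0.9146]
wrist [[345.7, 0.0, 319.5], [0.0, 345.7, 240.9], [0.0, 0.0, 1.0]] [[0.4172, 0.9088, -0.0015], [0.8749, -0.4012, 0.2711], [0.2458, -0.1144, -0.9625]] [-0.6228, -0.0342, 0.3772]
```

View pics/scene0.png

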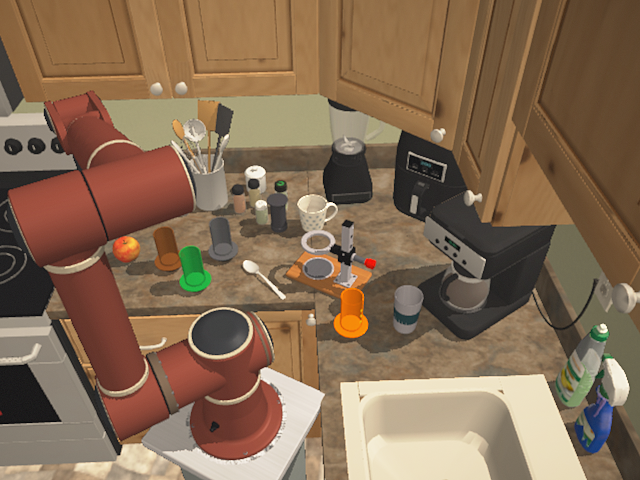

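View pics/side0.png

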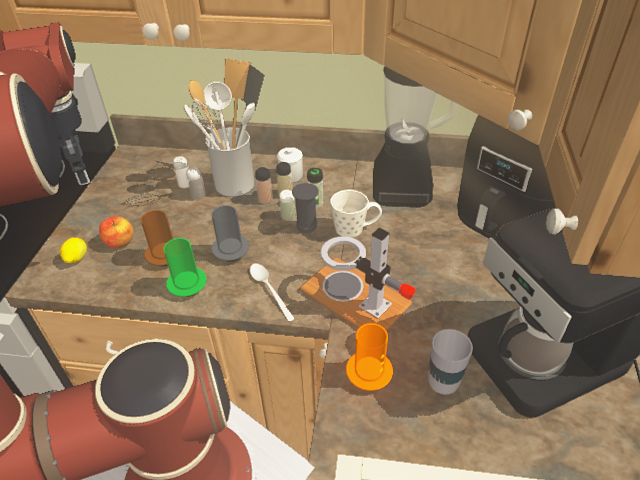

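The scene shows the smoky press at about (222,240) in scene and (228,235) in side. The ring is at (318,241) and (345,252), the knob at (370,264) and (407,291), and the piston at (279,212) and (306,207). I'll enlarge both next.

Run:
```python
import cv2
a=cv2.imread("pics/side0.png")[180:340,200:430]; cv2.imwrite("pics/c1.png",cv2.resize(a,None,fx=3.45,fy=3.45,interpolation=cv2.INTER_CUBIC))
a=cv2.imread("pics/scene0.png")[190:310,195:390]; cv2.imwrite("pics/c2.png",cv2.resize(a,None,fx=4,fy=4,interpolation=cv2.INTER_CUBIC))
```

```text
(no output)
```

View pics/c1.png

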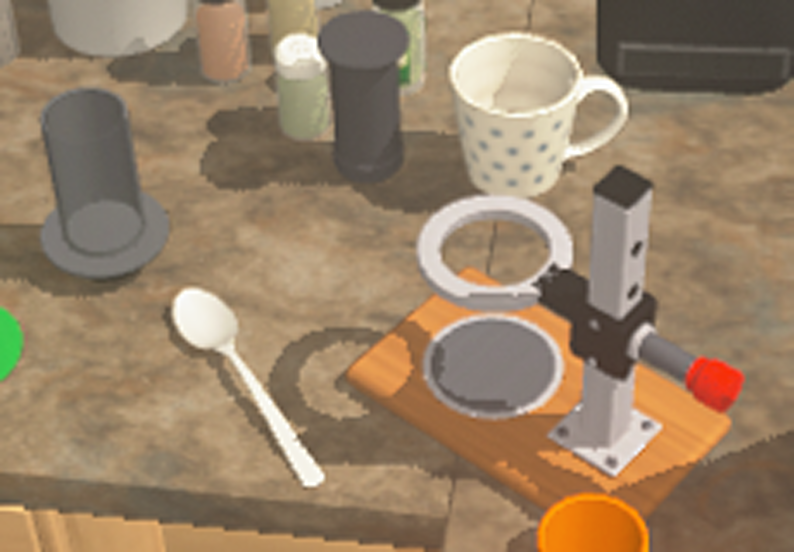

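View pics/c2.png

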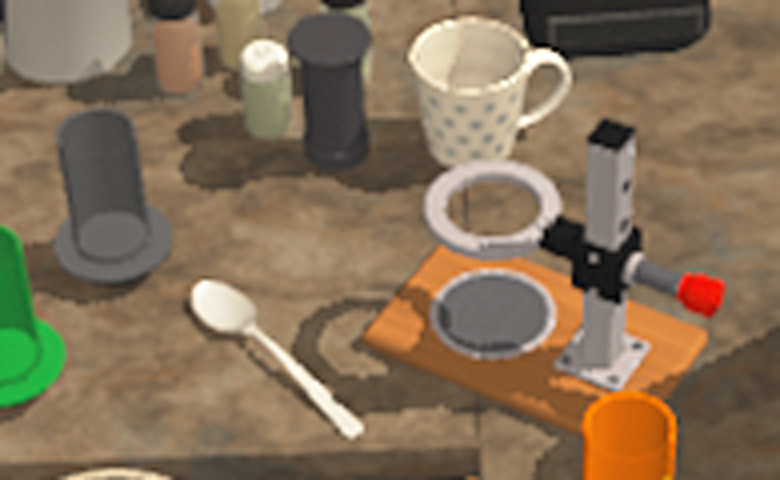

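The crops show the following:

| Feature | Side crop | Scene crop |
|---|---|---|
| Press flange centre | (105,230) | (113,242) |
| Press rim centre | (87,113) | (97,130) |
| Ring centre | (495,250) | (493,205) |
| Knob | (716,385) | (703,295) |

The base corners and tube top are also readable, so I'll fit the stand's x, y and yaw and triangulate as a check.

```bash
cat > h.py <<'E'
import numpy as np, cv2
from scipy.optimize import least_squares
def cam(m,R,t): return np.array(m,float),np.array(R,float),np.array(t,float)
SIDE=cam([[540.8,0,325.2],[0,540.8,238.3],[0,0,1]],[[0.6121,-0.7907,-0.0118],[-0.5409,-0.4078,-0.7357],[0.5769,0.4566,-0.6773]],[-0.2328,0.4097,0.9146])
SCENE=cam([[555.6,0,313.1],[0,555.6,239.0],[0,0,1]],[[0.4655,-0.885,-0.0092],[-0.5948,-0.3051,-0.7437],[0.6554,0.3516,-0.6684]],[-0.1793,0.4101,1.2872])
def proj(c,X):
    p=(c[1]@np.atleast_2d(X).T).T+c[2]; p=p@c[0].T; return p[:,:2]/p[:,2:]
def tri(cs,uv):
    P=[c[0]@np.c_[c[1],c[2]] for c in cs]
    x0=cv2.triangulatePoints(P[0],P[1],np.array(uv[0],float),np.array(uv[1],float)).ravel(); x0=x0[:3]/x0[3]
    r=least_squares(lambda X:np.concatenate([proj(c,X)[0]-u for c,u in zip(cs,uv)]),x0); return r.x,np.sqrt(np.mean(r.fun**2))
def onplane(c,uv,z):
    d=c[1].T@np.linalg.solve(c[0],[*uv,1]); o=-c[1].T@c[2]; return o+d*(z-o[2])/d[2]
def stand(v,X):
    x,y,a=v; R=np.array([[np.cos(a),-np.sin(a),0],[np.sin(a),np.cos(a),0],[0,0,1]]); return np.atleast_2d(X)@R.T+[x,y,0]
E
python3 - <<'E'
from h import *
s=lambda u,v:(u/3.45+200-.5+.14,v/3.45+180-.36); c=lambda u,v:(u/4+195-.4,v/4+190-.4)
print('cams',-SIDE[1].T@SIDE[2],-SCENE[1].T@SCENE[2])
D={'flange':((105,230),(113,242)),'rim':((87,113),(97,130)),'ring':((495,250),(493,205)),'knob':((716,385),(703,295))}
for k,(a,b) in D.items():
    print(k,tri([SIDE,SCENE],[s(*a),c(*b)]), [onplane(SIDE,s(*a),z).round(4)[:2].tolist()+onplane(SCENE,c(*b),z).round(4)[:2].tolist() for z in [{'flange':.023,'rim':.128,'ring':.125,'knob':.115}[k]]])
M=[[65,110,16],[-65,110,16],[65,-110,16],[0,35,125],[0,-126,115],[0,-55,227]]
S=[(473,268),(347,370),(730,420),(495,250),(716,385),(622,186)]
C=[(435,248),(363,338),(708,330),(493,205),(703,295),(612,134)]
M=np.array(M)/1000
f=lambda v:np.r_[(proj(SIDE,stand(v,M))-[s(*p) for p in S]).ravel(),(proj(SCENE,stand(v,M))-[c(*p) for p in C]).ravel()]
for a0 in(0,.5,-.5,-1):
    r=least_squares(f,[.6,-.1,a0]); print(r.x,r.cost)
print(r.fun.reshape(-1,2).round(1).tolist())
print('ring',stand(r.x,[0,.035,.125]),'knob',stand(r.x,[0,-.126,.115]))
E
```

```text
cams [-0.16352913 -0.43460566  0.91812783] [-0.51623925 -0.48613851  1.16370629]
flange (array([0.44219775, 0.33985902, 0.01538332]), np.float64(0.3801003923389615)) [[0.4382, 0.3347, 0.434, 0.3325]]
rim (array([0.44494132, 0.34005407, 0.12222663]), np.float64(0.005770119398859559)) [[0.4406, 0.3345, 0.4396, 0.3354]]
ring (array([0.50337902, 0.04565001, 0.12233152]), np.float64(0.1484917167110111)) [[0.5008, 0.0437, 0.5015, 0.0449]]
knob (array([ 0.49783864, -0.116282  ,  0.11267828]), np.float64(0.012707024454043174)) [[0.4959, -0.1172, 0.4956, -0.1171]]
[ 0.49896512  0.00918924 -0.03055322] 25.909718702503497
[ 0.49896512  0.00918924 -0.03055321] 25.90971870250671
[ 0.49896512  0.00918924 -0.03055327] 25.909718702500733
[ 0.49896512  0.00918924 -0.03055325] 25.90971870249802
[[-2.4, -0.8], [-2.3, 1.4], [1.7, -0.5], [-0.4, 0.1], [-0.4, 0.1], [0.6, 0.7], [3.5, -4.4], [-1.0, -0.1], [1.1, 0.1], [-0.0, 0.4], [-0.2, 0.1], [0.3, 0.3]]
ring [[0.50003432 0.0441729  0.125     ]] knob [[ 0.49511601 -0.11675196  0.115     ]]
```

The fit agrees to within a few mm: ring (0.500, 0.044), knob (0.496, -0.117), stand yaw about -0.03, press (0.439, 0.335). Heights match the text. Next I'll align the jaw across x and hover over the press for a wrist view.

Emit:
move_arm --pt "0 0 0 0 0 6.7 1" --pt "0 0 0 0 0 6.7 1" --pt "0 0 0 0 0 6.7 1" --pt "0 0 0 0 0 6.7 1" --pt "0 0 0 0 0 6.7 1" --pt "0 0 0 0 0 6.7 1" --pt "0 0 0 0 0 6.7 1" --pt "0 0 0 0 0 6.7 1" --pt "0 0 0 0 0 6.7 1" --pt "0 0 0 0 0 6.7 1" --pt "-2.9 2.2 0 0 0 0 1" --pt "-2.9 2.2 0 0 0 0 1" --pt "-2.9 2.2 0 0 0 0 1" --pt "-2.9 2.2 0 0 0 0 1" --pt "-2.9 2.2 0 0 0 0 1" --pt "-2.9 2.2 0 0 0 0 1" --pt "-2.9 2.2 0 0 0 0 1" --pt "-2.9 2.2 0 0 0 0 1" --pt "0 0 0 0 0 0 1" --pt "0 0 0 0 0 0 1"

```text
time: 1.82
tool_pos: [0.4305, 0.3299, 0.25]
tool_rot: [-0.0, 0.718, 0.696, -0.0]
contact_force: [-0.0, 0.8, -0.5]
gripper_width: 0.999
grasp_force: 0.0
```

```bash
cat >> h.py <<'E'
def snap(name,fn):
    from plant import manip; import pickle
    f=manip.grab_frame(name); cv2.imwrite(f"pics/{fn}.png",f["img"]); pickle.dump((f["mtx"],f["R"],f["t"]),open(f"pics/{fn}.pkl","wb")); return f
def lc(fn):
    import pickle; return pickle.load(open(f"pics/{fn}.pkl","rb"))
def st():
    from plant import manip; from scipy.spatial.transform import Rotation as Ro
    s=manip.state(); R=Ro.from_quat(s["tool_rot"],scalar_first=True).as_matrix()
    print('t',s["time"],'pos',s["tool_pos"].round(4),'yawy',np.degrees(np.arctan2(R[1,1],R[0,1])).round(2),'z',R[:,2].round(4),'q',s["joint_pos"].round(3),'F',s["contact_force"].round(2),'w',round(s["gripper_width"],3),'g',round(s["grasp_force"],2)); return s,R
E
python3 -c "
from h import *
st(); snap('wrist','w1')"
```

```text
t 1.8167 pos [0.4305 0.3299 0.25  ] yawy -1.83 z [-7.e-04  1.e-04 -1.e+00] q [ 0.516 -0.145  1.805  0.     1.483  0.548] F [-0.03  0.78 -0.54] w 0.999 g 0.0
```

View pics/w1.png

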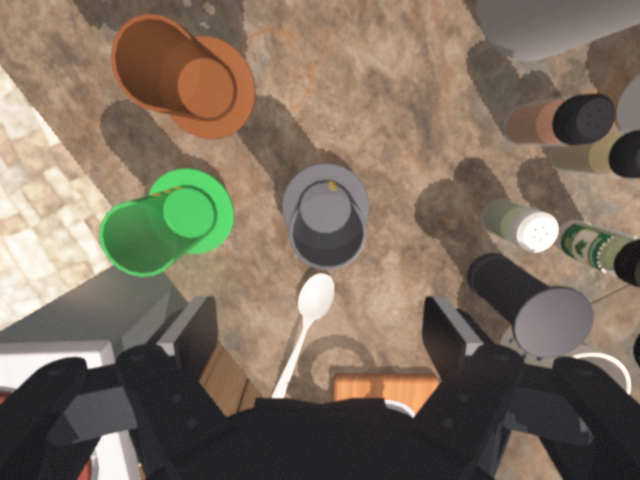

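The press is clear: its flange centre is about (325,207) and its rim centre about (327,233). The neighbours are at least 10 cm away. Both points should give the same x, y at heights 0.023 and 0.128.

Run:
```python
from h import *
c=lc('w1')
th=np.linspace(0,2*np.pi,60)
circ=lambda x,y,r,z:np.c_[x+r*np.cos(th),y+r*np.sin(th),0*th+z]
print(onplane(c,(325,207),.023),onplane(c,(327,233),.128))
g=lambda v:np.r_[ (lambda p,q:[p[:,0].min()-283,p[:,0].max()-368.5,p[:,1].min()-164.5,q[:,0].min()-289.5,q[:,0].max()-365.5,q[:,1].max()-269.5])(proj(c,circ(v[0],v[1],.045,.023)),proj(c,circ(v[0],v[1],.029,.128)))]
r=least_squares(g,[.44,.335]);print(r.x,r.fun)
s=lambda u,v:(u/3.45+200-.36,v/3.45+180-.36)
print('tri flange',tri([SIDE,c],[s(105,230),(325,207)]),'rim',tri([SIDE,c],[s(87,113),(327,233)]))
```

```text
[0.43536256 0.3350402  0.023     ] [0.43533158 0.33465663 0.128     ]
[0.43581193 0.33409073] [-1.57025481  1.02930274 -1.61331712 -1.56434997  1.94759741  1.53346172]
tri flange (array([0.43569119, 0.33495205, 0.0237254 ]), np.float64(0.4949963198262764)) rim (array([0.43567773, 0.33472626, 0.1291754 ]), np.float64(0.9537194573428546))
```

Emit:
move_arm --pt "0.51 0.48 0 0 0 0 1" --pt "0 0 2.4 0 0 0 1" --pt "0 0 2.4 0 0 0 1" --pt "0 0 2.4 0 0 0 1" --pt "0 0 2.4 0 0 0 1" --pt "0 0 2.4 0 0 0 1" --pt "0 0 2.3 0 0 0 1" --pt "0 0 0 0 0 0 1" --pt "0 0 0 0 0 0 1" --pt "0 0 0 0 0 0 0.2" --pt "0 0 0 0 0 0 0" --pt "0 0 0 0 0 0 -0.5" --pt "0 0 0 0 0 0 -1" --pt "0 0 0 0 0 0 -1" --pt "0 0 0 0 0 0 -1" --pt "0 0 0 0 0 0 -1" --pt "0 0 0 0 0 0 -1"

```text
time: 3.28
tool_pos: [0.4364, 0.3373, 0.1101]
tool_rot: [0.0, 0.717, 0.697, 0.003]
contact_force: [-0.0, 0.3, 6.2]
gripper_width: 0.663
grasp_force: 64.7
```

```bash
python3 -c "
from h import *
s,R=st(); snap('wrist','w2'); c=lc('w2'); print(proj(c,[.4355,.3348,.023]),proj(c,s['tool_pos']),proj(c,[.4355,.3348,.128]))"
```

```text
t 3.2833 pos [0.4364 0.3373 0.1101] yawy -1.64 z [ 0.0042  0.0031 -1.    ] q [5.230e-01 5.000e-03 1.906e+00 1.000e-03 1.225e+00 5.510e-01] F [-0.03  0.3   6.2 ] w 0.663 g 64.7
[[318.77248173 258.29862185]] [[321.11905729 322.28109305]] [[319.21259312 354.52464842]]
```

The press is gripped: width 56 mm, 65 N on the pads. I'll lift it and carry it to a viewpoint beside the stand to measure the ring.

Emit:
move_arm --pt "0 0 -2.4 0 0 0 -1" --pt "0 0 -2.4 0 0 0 -1" --pt "0 0 -2.4 0 0 0 -1" --pt "0 0 -2.5 0 0 0 -1" --pt "0 0 -2.5 0 0 0 -1" --pt "0 0 -2.5 0 0 0 -1" --pt "0 0 -2.5 0 0 0 -1" --pt "0 0 -2.4 0 0 0 -1" --pt "0 0 -2.4 0 0 0 -1" --pt "-3.25 -0.23 0 0 0 0 -1" --pt "-3.25 -0.23 0 0 0 0 -1" --pt "-3.25 -0.23 0 0 0 0 -1" --pt "-3.25 -0.23 0 0 0 0 -1" --pt "-3.25 -0.23 0 0 0 0 -1" --pt "-3.25 -0.23 0 0 0 0 -1" --pt "-3.25 -0.23 0 0 0 0 -1" --pt "-3.25 -0.23 0 0 0 0 -1" --pt "-3.25 -0.23 0 0 0 0 -1" --pt "-3.25 -0.23 0 0 0 0 -1" --pt "-3.25 -0.23 0 0 0 0 -1"

```text
time: 5.0
tool_pos: [0.3984, -0.0218, 0.3269]
tool_rot: [-0.0, 0.717, 0.697, -0.0]
contact_force: [1.2, -0.0, -2.3]
gripper_width: 0.667
grasp_force: 65.1
```

Emit:
move_arm --pt "0 0 0 0 0 0 -1" --pt "0 0 0 0 0 0 -1" --pt "0 0 0 0 0 0 -1"

```text
time: 5.25
tool_pos: [0.399, -0.0203, 0.327]
tool_rot: [-0.0, 0.717, 0.697, 0.0]
contact_force: [-0.5, 0.3, -2.2]
gripper_width: 0.667
grasp_force: 65.1
```

```bash
python3 -c "
from h import *
s,R=st(); snap('wrist','w3'); c=lc('w3'); print(proj(c,[.5,.044,.125]),proj(c,[.496,-.117,.115]),proj(c,s['tool_pos']))"
```

```text
t 5.25 pos [ 0.399  -0.0203  0.327 ] yawy -1.66 z [-4.e-04  6.e-04 -1.e+00] q [-2.380e-01 -5.550e-01  1.991e+00  1.000e-03  1.706e+00 -2.090e-01] F [-0.5   0.32 -2.17] w 0.667 g 65.12
[[430.08328112 144.16995071]] [[414.70897421 302.35595732]] [[321.09487824 322.31926172]]
```

View pics/w3.png

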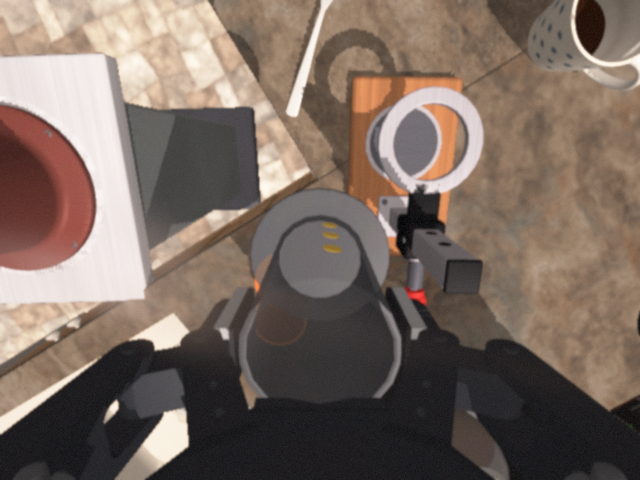

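The ring's outer edge spans columns 379–483 and rows 87–192, so its centre is about (431,140). The held flange spans columns 252–389 with its top at row 188, and the rim is about 239–402 with its bottom at row 408. I'll fit circles to both for the ring position and for the press position in the hand.

```bash
cat >> h.py <<'E'
def ringfit(fn,v0=(.5,.046),z=.125,lo=150):
    c=lc(fn); im=cv2.imread(f"pics/{fn}.png").astype(int); g=im.mean(2)
    # radial edge search from predicted projections of outer/inner circle
    def pts(v,r,th,zz): return proj(c,np.c_[v[0]+r*np.cos(th),v[1]+r*np.sin(th),0*th+zz])
    v=np.array(v0)
    for it in range(4):
        th=np.radians(np.arange(-60,241,4)); R,U=[],[]
        for r,s in((.048,-1),(.034,1)):
            rr=np.arange(-.007,.0071,.0005)
            prof=np.array([cv2.remap(g.astype(np.float32),*(pts(v,r+d,th,z).astype(np.float32).T.reshape(2,-1,1)),cv2.INTER_LINEAR)[:,0] for d in rr])
            gr=np.gradient(cv2.GaussianBlur(prof,(1,5),1.),axis=0)*s
            k=gr[1:-1].argmax(0)+1; ok=gr.max(0)>3
            U.append(np.c_[th,rr[k]][ok])
        A=np.vstack([np.c_[np.cos(u[:,0]),np.sin(u[:,0]),np.full(len(u),i==0),np.full(len(u),i==1)] for i,u in enumerate(U)]); b=np.concatenate([u[:,1] for u in U])
        s=least_squares(lambda p:(A@p-b)*1e3,np.zeros(4),loss='soft_l1'); v=v+s.x[:2]
    return v,s.x.round(4),len(b),np.median(abs(s.fun))
E
python3 - <<'E'
from h import *
print(ringfit('w3'))
c=lc('w3'); print(onplane(c,(431,140),.125))
th=np.linspace(0,2*np.pi,90); circ=lambda x,y,r,z:np.c_[x+r*np.cos(th),y+r*np.sin(th),0*th+z]
g=lambda v:(lambda p,q:np.r_[p[:,0].min()-252,p[:,0].max()-389,p[:,1].min()-188,q[:,0].min()-239,q[:,0].max()-402,q[:,1].max()-408])(proj(c,circ(v[0],v[1],.045,.240)),proj(c,circ(v[0]+v[2],v[1]+v[3],.029,.345)))
r=least_squares(g,[.4,-.02,0,0]);print('held',r.x,r.fun.round(1))
# tube top
print('tube top',onplane(c,(462,275),.227),proj(c,[[.497,-.046,.227]]))
E
```

```text
(array([0.50030079, 0.0451056 ]), array([-0.    ,  0.    , -0.001 , -0.0002]), 152, np.float64(0.22575266504473165))
[0.50061873 0.04759834 0.125     ]
held [ 3.98844093e-01 -2.34518211e-02  3.25194250e-05  7.27316658e-03] [-2.1  2.1  0.2 -3.9  3.9  0.7]
tube top [ 0.49554341 -0.04228513  0.227     ] [[463.67750104 279.98181195]]
```

The tilt of the held press is uncertain from this view. I'll move it to just above the ring and check press against ring with the two fixed cameras.

Emit:
move_arm --pt "2.4 0 0 0 0 0 -1" --pt "2.4 0 0 0 0 0 -1" --pt "2.4 0 0 0 0 0 -1" --pt "0 2.5 0 0 0 0 -1" --pt "0 2.5 0 0 0 0 -1" --pt "0 2.5 0 0 0 0 -1" --pt "0 2.4 0 0 0 0 -1" --pt "0 0 2.2 0 0 0 -1" --pt "0 0 2.2 0 0 0 -1" --pt "0 0 2.2 0 0 0 -1" --pt "0 0 0 0 0 0 -1" --pt "0 0 0 0 0 0 -1" --pt "0 0 0 0 0 0 -1"

```text
time: 6.38
tool_pos: [0.5007, 0.0496, 0.2626]
tool_rot: [0.001, 0.717, 0.698, 0.001]
contact_force: [0.3, -0.6, -1.2]
gripper_width: 0.664
grasp_force: 65.9
```

```bash
python3 -c "
from h import *
s,R=st(); 
a=snap('side','s4')['img'][130:310,290:440]; b=snap('scene','n4')['img'][130:300,270:400]
f=lambda i,k:cv2.resize(i,None,fx=k,fy=k,interpolation=cv2.INTER_CUBIC)
A=f(a,3);B=f(b,3); h=540; B=cv2.copyMakeBorder(B,0,h-B.shape[0],0,0,0); cv2.imwrite('pics/c4.png',np.hstack([A[:h],B])[:, :800])
for n in('s4','n4'): print(np.allclose(lc(n)[2],(SIDE if n=='s4' else SCENE)[2],atol=1e-3))"
```

```text
t 6.3833 pos [0.5007 0.0496 0.2626] yawy -1.53 z [ 0.0016 -0.     -1.    ] q [-0.049 -0.253  1.877  0.     1.517 -0.023] F [ 0.27 -0.59 -1.2 ] w 0.664 g 65.85
True
True
```

View pics/c4.png

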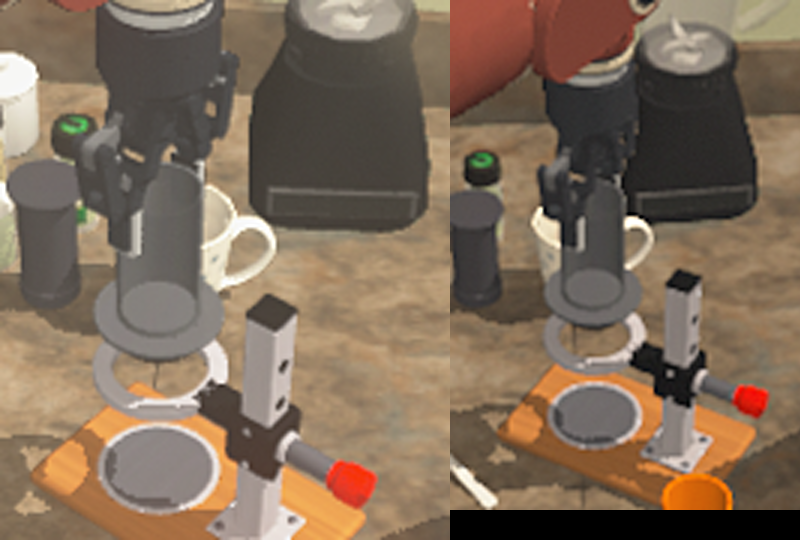

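Side crop: the flange spans 94–222, the ring 93–228, and the tube's right edge is about 203. Scene crop: the flange spans 545–641 and the ring 543–648. I'll compare these columns with the predictions for a vertical press.

Run:
```python
from h import *
th=np.linspace(0,2*np.pi,180); circ=lambda x,y,r,z:np.c_[x+r*np.cos(th),y+r*np.sin(th),0*th+z]
def ext(c,x,y,r,z,o,k=0): p=(proj(c,circ(x,y,r,z))-o+.33)*3; return [round(p[:,0].min()+k,1),round(p[:,0].max()+k,1),round(p[:,1].min(),1),round(p[:,1].max(),1)]
for n,c,o,k in(('side',SIDE,(290,130),0),('scene',SCENE,(270,130),450)):
    print(n,'ring',ext(c,.5003,.0455,.048,.125,o,k),'hole',ext(c,.5003,.0455,.034,.125,o,k))
    for y in(.0455,.0480): print('  flange',ext(c,.5005,y,.045,.1756,o,k),'bot',ext(c,.5005,y,.045,.1706,o,k),'tube@.18',ext(c,.5005,y,.029,.18,o,k),'rim',ext(c,.5005,y,.029,.2806,o,k))
```

```text
side ring [np.float64(89.5), np.float64(226.3), np.float64(320.4), np.float64(415.7)] hole [np.float64(109.4), np.float64(206.3), np.float64(333.6), np.float64(401.0)]
  flange [np.float64(92.7), np.float64(224.9), np.float64(270.0), np.float64(358.8)] bot [np.float64(92.8), np.float64(224.6), np.float64(275.3), np.float64(364.2)] tube@.18 [np.float64(116.1), np.float64(201.5), np.float64(280.2), np.float64(337.4)] rim [np.float64(114.9), np.float64(205.9), np.float64(163.5), np.float64(219.6)]
  flange [np.float64(89.8), np.float64(221.9), np.float64(268.6), np.float64(357.2)] bot [np.float64(89.9), np.float64(221.6), np.float64(274.0), np.float64(362.6)] tube@.18 [np.float64(113.2), np.float64(198.5), np.float64(278.8), np.float64(335.8)] rim [np.float64(111.8), np.float64(202.7), np.float64(162.1), np.float64(218.1)]
scene ring [np.float64(541.7), np.float64(645.1), np.float64(300.2), np.float64(369.6)] hole [np.float64(556.8), np.float64(630.0), np.float64(309.9), np.float64(359.1)]
  flange [np.float64(543.7), np.float64(642.9), np.float64(261.0), np.float64(325.7)] bot [np.float64(543.9), np.float64(642.8), np.float64(265.2), np.float64(329.9)] tube@.18 [np.float64(561.3), np.float64(625.3), np.float64(268.5), np.float64(310.1)] rim [np.float64(559.3), np.float64(626.3), np.float64(180.6), np.float64(221.6)]
  flange [np.float64(541.3), np.float64(640.4), np.float64(260.3), np.float64(324.9)] bot [np.float64(541.5), np.float64(640.3), np.float64(264.4), np.float64(329.1)] tube@.18 [np.float64(558.8), np.float64(622.8), np.float64(267.7), np.float64(309.3)] rim [np.float64(556.8), np.float64(623.7), np.float64(179.8), np.float64(220.8)]
```

The press is upright in the hand, about 2.3 mm too far along +y relative to the ring. I'll correct that and go down carefully.

Emit:
move_arm --pt "-0.22 0 0 0 0 0 -1" --pt "0 0 1.0 0 0 0 -1" --pt "0 0 1.0 0 0 0 -1" --pt "0 0 0.5 0 0 0 -1" --pt "0 0 0.3 0 0 0 -1" --pt "0 0 0.3 0 0 0 -1" --pt "0 0 0 0 0 0 -1" --pt "0 0 0 0 0 0 -1"

```text
time: 7.15
tool_pos: [0.5002, 0.0465, 0.2302]
tool_rot: [-0.0, 0.717, 0.697, -0.0]
contact_force: [0.0, -0.4, -2.0]
gripper_width: 0.665
grasp_force: 65.9
```

Emit:
move_arm --pt "0 0 0.3 0 0 0 -1" --pt "0 0 0.3 0 0 0 -1" --pt "0 0 0.3 0 0 0 -1" --pt "0 0 0 0 0 0 -1" --pt "0 0 0 0 0 0 -1"

```text
time: 7.57
tool_pos: [0.5002, 0.0467, 0.221]
tool_rot: [-0.0, 0.717, 0.697, 0.0]
contact_force: [0.7, 0.9, -3.4]
gripper_width: 0.663
grasp_force: 65.9
```

Emit:
move_arm --pt "0 0 0.2 0 0 0 -1" --pt "0 0 0.2 0 0 0 -1" --pt "0 0 0.1 0 0 0 -1" --pt "0 0 0 0 0 0 -1" --pt "0 0 0 0 0 0 -1"

```text
time: 7.98
tool_pos: [0.5003, 0.0466, 0.2162]
tool_rot: [0.0, 0.717, 0.697, 0.0]
contact_force: [1.8, 1.3, -2.6]
gripper_width: 0.661
grasp_force: 65.9
```

Emit:
move_arm --pt "0 0 0.1 0 0 0 -1" --pt "0 0 0.1 0 0 0 -1" --pt "0 0 0 0 0 0 -1" --pt "0 0 0 0 0 0 -1"

```text
time: 8.32
tool_pos: [0.5005, 0.0468, 0.2155]
tool_rot: [0.0, 0.717, 0.697, 0.001]
contact_force: [-0.4, 3.7, 4.9]
gripper_width: 0.664
grasp_force: 66.4
```

Contact came at the height expected for the flange. I'll release and retreat upward.

Emit:
move_arm --pt "0 0 0 0 0 0 -0.2" --pt "0 0 0 0 0 0 0.5" --pt "0 0 0 0 0 0 1" --pt "0 0 0 0 0 0 1" --pt "0 0 0 0 0 0 1" --pt "0 0 0 0 0 0 1" --pt "0 0 -1 0 0 0 1" --pt "0 0 -2 0 0 0 1" --pt "0 0 -2.5 0 0 0 1" --pt "0 0 -2.5 0 0 0 1" --pt "0 0 -2 0 0 0 1" --pt "0 0 0 0 0 0 1" --pt "0 0 0 0 0 0 1"

```text
time: 9.4
tool_pos: [0.5009, 0.0464, 0.3164]
tool_rot: [0.001, 0.717, 0.697, 0.001]
contact_force: [0.2, 0.1, -0.6]
gripper_width: 0.999
grasp_force: 0.0
```

```bash
python3 -c "
from h import *
s,R=st(); 
a=snap('side','s5')['img'][150:310,320:425]; b=snap('wrist','w5')['img']
A=cv2.resize(a,None,fx=3,fy=3,interpolation=cv2.INTER_CUBIC); cv2.imwrite('pics/c5.png',np.hstack([A,b])[:, :800] if 0 else np.hstack([A,cv2.resize(b[60:,40:520],None,fx=1,fy=1)[:480] if b[60:].shape[0]>=480 else cv2.copyMakeBorder(b[0:,80:560],0,0,0,0,0)]))
c=lc('w5'); print(proj(c,[[.5003,.0445,.125],[.5003,.0445,.235]])-[80-315,0])"
```

```text
t 9.4 pos [0.5009 0.0464 0.3164] yawy -1.63 z [ 3.7e-03 -4.0e-04 -1.0e+00] q [-0.056 -0.277  1.808 -0.     1.607 -0.027] F [ 0.16  0.14 -0.59] w 0.999 g 0.0
[[555.34167171 221.93150763]
 [555.74524009 260.96222411]]
```

View pics/c5.png

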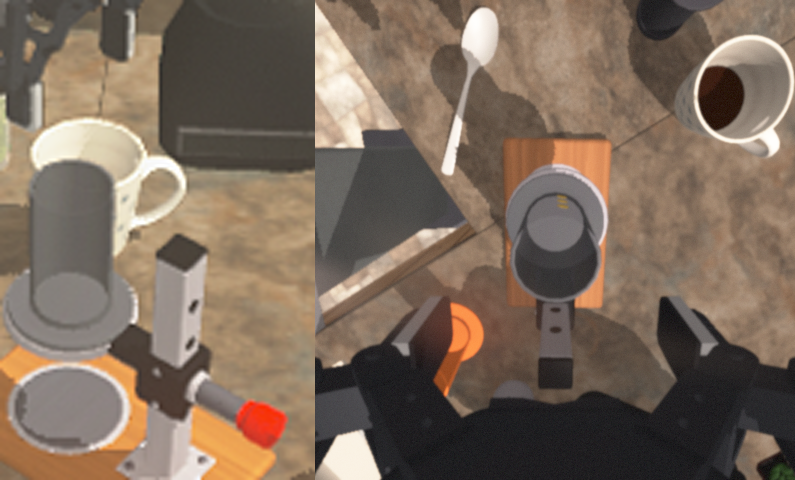

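The press is seated upright and concentric on the ring; the wrist view shows the flange at (556,218), with the ring rim showing evenly around it. Next I'll go over the knob and turn the tool half round so the wrist camera faces away from the tube.

Emit:
move_arm --pt "-3.27 0 0 0 0 0 1" --pt "-3.27 0 0 0 0 0 1" --pt "-3.27 0 0 0 0 0 1" --pt "-3.27 0 0 0 0 0 1" --pt "-3.27 0 0 0 0 0 1" --pt "0 0 0 0 0 6.93 1" --pt "0 0 0 0 0 6.93 1" --pt "0 0 0 0 0 6.93 1" --pt "0 0 0 0 0 6.93 1" --pt "0 0 0 0 0 6.93 1" --pt "0 0 0 0 0 6.93 1" --pt "0 0 0 0 0 6.93 1" --pt "0 0 0 0 0 6.93 1" --pt "0 0 0 0 0 6.93 1" --pt "0 0 0 0 0 6.93 1" --pt "0 0 0 0 0 6.93 1" --pt "0 0 0 0 0 6.93 1" --pt "0 0 0 0 0 6.93 1"

```text
time: 11.0
tool_pos: [0.4948, -0.1167, 0.312]
tool_rot: [-0.001, 1.0, -0.018, -0.002]
contact_force: [-0.7, -1.4, -0.5]
gripper_width: 1.005
grasp_force: 0.0
```

Emit:
move_arm --pt "0 0 0 0 0 6.93 1" --pt "0 0 0 0 0 6.93 1" --pt "0 0 0 0 0 6.93 1" --pt "0 0 0 0 0 6.93 1" --pt "0 0 0 0 0 6.93 1" --pt "0 0 0 0 0 6.93 1" --pt "0 0 0 0 0 6.93 1" --pt "0 0 0 0 0 6.93 1" --pt "0 0 0 0 0 6.93 1" --pt "0 0 0 0 0 6.93 1" --pt "0 0 0 0 0 6.93 1" --pt "0 0 0 0 0 6.93 1" --pt "0 0 0 0 0 6.93 1" --pt "0 0 0 0 0 0 1" --pt "0 0 0 0 0 0 1" --pt "0 0 0 0 0 0 1"

```text
time: 12.33
tool_pos: [0.4952, -0.1168, 0.3132]
tool_rot: [-0.0, -0.697, 0.717, 0.001]
contact_force: [-0.9, -0.2, -0.0]
gripper_width: 1.0
grasp_force: 0.0
```

```bash
python3 -c "
from h import *
s,R=st(); b=snap('wrist','w6')['img']
m=cv2.inRange(cv2.cvtColor(b,cv2.COLOR_BGR2HSV),(0,180,90),(8,255,255))|cv2.inRange(cv2.cvtColor(b,cv2.COLOR_BGR2HSV),(174,180,90),(180,255,255))
n,l,ss,ce=cv2.connectedComponentsWithStats(m)
print([(ss[i].tolist(),ce[i].round(1).tolist()) for i in range(1,n) if ss[i][4]>40])
c=lc('w6'); P=proj(c,[.4957,-.117,.115]); print('pred',P)"
```

```text
t 12.3333 pos [ 0.4952 -0.1168  0.3132] yawy 178.34 z [-1.7e-03  7.0e-04 -1.0e+00] q [-0.378 -0.258  1.797  0.     1.604  2.793] F [-0.87 -0.23 -0.03] w 1.0 g 0.0
[([306, 206, 28, 30, 732], [319.4, 219.7])]
pred [[317.96852081 219.59154546]]
```

View pics/w6.png

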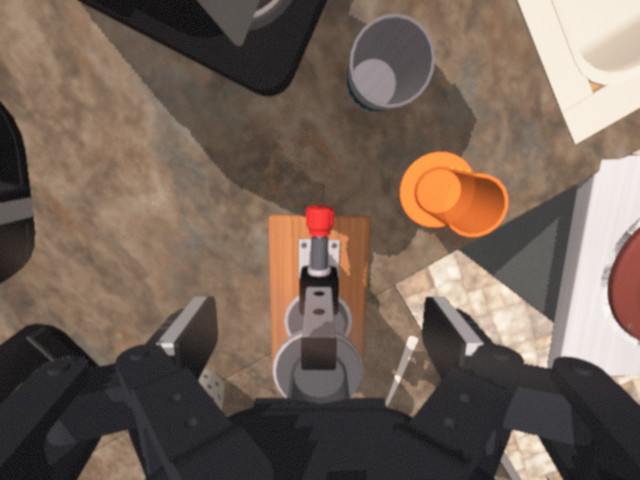

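The knob is centred at (319,220), within 1.5 px of the prediction for (0.4957, -0.117, 0.115). The way down is clear; the orange press and the cup are more than 10 cm away.

Emit:
move_arm --pt "0.1 0 2.2 0 0 0 1" --pt "0 0 2.2 0 0 0 1" --pt "0 0 2.2 0 0 0 1" --pt "0 0 2.2 0 0 0 1" --pt "0 0 2.2 0 0 0 1" --pt "0 0 2.2 0 0 0 1" --pt "0 0 2.2 0 0 0 1" --pt "0 0 2.2 0 0 0 1" --pt "0 0 1.2 0 0 0 1" --pt "0 0 1.0 0 0 0 1" --pt "0 0 0 0 0 0 1" --pt "0 0 0 0 0 0 1"

```text
time: 13.38
tool_pos: [0.4958, -0.118, 0.1166]
tool_rot: [0.0, -0.696, 0.718, -0.0]
contact_force: [-0.5, -0.2, 0.1]
gripper_width: 1.003
grasp_force: 0.0
```

Emit:
move_arm --pt "0 0 0 0 0 0 0.4" --pt "0 0 0 0 0 0 0" --pt "0 0 0 0 0 0 -0.2" --pt "0 0 0 0 0 0 -0.4" --pt "0 0 0 0 0 0 -0.7" --pt "0 0 0 0 0 0 -1" --pt "0 0 0 0 0 0 -1" --pt "0 0 0 0 0 0 -1" --pt "0 0 0 0 0 0 -1"

```text
time: 14.13
tool_pos: [0.4951, -0.118, 0.1171]
tool_rot: [-0.001, -0.696, 0.718, 0.001]
contact_force: [-4.5, -0.3, 5.6]
gripper_width: 0.281
grasp_force: 59.0
```

```bash
python3 -c "
from h import *
st()"
```

```text
t 14.1333 pos [ 0.4951 -0.118   0.1171] yawy 178.18 z [-1.7e-03 -2.0e-04 -1.0e+00] q [-3.800e-01 -1.030e-01  1.997e+00 -1.000e-03  1.249e+00  2.794e+00] F [-4.51 -0.28  5.61] w 0.281 g 58.96
```

The knob is gripped. I'll take some of the weight, pull about 12 mm and read the travel.

Emit:
move_arm --pt "0 0 -0.1 0 0 0 -1" --pt "0.3 0 0 0 0 0 -1" --pt "0.3 0 0 0 0 0 -1" --pt "0.3 0 0 0 0 0 -1" --pt "0.3 0 0 0 0 0 -1" --pt "0 0 0 0 0 0 -1" --pt "0 0 0 0 0 0 -1"

```text
time: 14.72
tool_pos: [0.4944, -0.1274, 0.1152]
tool_rot: [0.002, -0.696, 0.718, 0.003]
contact_force: [2.0, 6.8, -5.4]
gripper_width: 0.282
grasp_force: 59.1
```

```bash
python3 -c "
from h import *
st()"
```

```text
t 14.7167 pos [ 0.4944 -0.1274  0.1152] yawy 178.16 z [-0.0015  0.0062 -1.    ] q [-0.401 -0.096  1.994  0.005  1.247  2.771] F [ 2.03  6.76 -5.4 ] w 0.282 g 59.08
```

Emit:
move_arm --pt "0.2 0 -0.1 0 0 0 -1" --pt "0.1 0 -0.1 0 0 0 -1" --pt "0 0 0 0 0 0 -1" --pt "0 0 0 0 0 0 -1"

```text
time: 15.05
tool_pos: [0.4943, -0.13, 0.1168]
tool_rot: [0.002, -0.696, 0.718, 0.003]
contact_force: [3.3, 8.5, -6.6]
gripper_width: 0.277
grasp_force: 59.4
```

```bash
python3 -c "
from h import *
st()"
```

```text
t 15.05 pos [ 0.4943 -0.13    0.1168] yawy 178.16 z [-0.0015  0.0071 -1.    ] q [-0.406 -0.096  1.992  0.006  1.25   2.766] F [ 3.28  8.54 -6.64] w 0.277 g 59.35
```

The pin is clear: the pull is 8.5 N, which matches about 11 mm. Now I'll raise the arm, stopping slightly short of the hole.

Emit:
move_arm --pt "0 0 -0.3 0 0 0 -1" --pt "0 0 -0.3 0 0 0 -1" --pt "0 0 -0.3 0 0 0 -1" --pt "0 0 -0.3 0 0 0 -1" --pt "0 0 -0.3 0 0 0 -1" --pt "0 0 -0.3 0 0 0 -1" --pt "0 0 -0.3 0 0 0 -1" --pt "0 0 -0.3 0 0 0 -1" --pt "0 0 -0.3 0 0 0 -1" --pt "0 0 -0.3 0 0 0 -1" --pt "0 0 -0.2 0 0 0 -1" --pt "0 0 0 0 0 0 -1" --pt "0 0 0 0 0 0 -1"

```text
time: 16.13
tool_pos: [0.4943, -0.1299, 0.1489]
tool_rot: [0.002, -0.696, 0.718, 0.003]
contact_force: [2.5, 9.4, -6.3]
gripper_width: 0.278
grasp_force: 59.7
```

```bash
python3 -c "
from h import *
st()
c=SIDE
b=snap('side','s7')['img']; n=snap('scene','n7')['img']
cc=[]
for im in(cv2.imread('pics/s5.png'),b,cv2.imread('pics/scene0.png'),n):
    h=cv2.cvtColor(im,cv2.COLOR_BGR2HSV); m=cv2.inRange(h,(0,200,120),(5,255,255))|cv2.inRange(h,(176,200,120),(180,255,255)); k,l,ss,ce=cv2.connectedComponentsWithStats(m); i=1+ss[1:,4].argmax(); print(ss[i],ce[i].round(1))
p=np.hstack([cv2.resize(b[150:310,320:425],None,fx=3.6,fy=3.6,interpolation=2),cv2.resize(n[140:300,280:390],None,fx=3.6,fy=3.6,interpolation=2)]); cv2.imwrite('pics/c7.png',p)"
```

```text
t 16.1333 pos [ 0.4943 -0.1299  0.1489] yawy 178.19 z [-0.0018  0.0072 -1.    ] q [-0.406 -0.135  1.969  0.006  1.312  2.766] F [ 2.5   9.42 -6.33] w 0.278 g 59.72
[399 284  16  15 155] [406.5 290.7]
[416 279   6  12  39] [418.8 283.5]
[365 259  11  10  84] [369.9 263.1]
[378 253   3   8  15] [379.1 256. ]
```

View pics/c7.png

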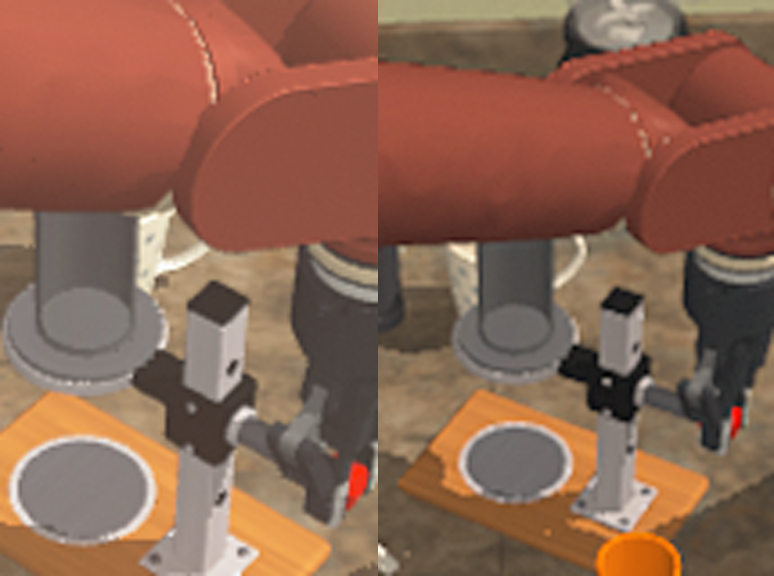

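The arm is up with the press upright in the ring. I'll ease the pin against the tube, then creep up until it finds the hole.

Emit:
move_arm --pt "-0.2 0 0 0 0 0 -1" --pt "-0.2 0 0 0 0 0 -1" --pt "-0.1 0 0 0 0 0 -1" --pt "0 0 0 0 0 0 -1" --pt "0 0 0 0 0 0 -1"

```text
time: 16.65
tool_pos: [0.4945, -0.1266, 0.1495]
tool_rot: [0.0, -0.696, 0.718, 0.002]
contact_force: [2.5, 4.7, -8.0]
gripper_width: 0.277
grasp_force: 59.5
```

Emit:
move_arm --pt "0 0 -0.1 0 0 0 -1" --pt "0 0 0 0 0 0 -1" --pt "0 0 0 0 0 0 -1"

```text
time: 16.9
tool_pos: [0.4945, -0.1263, 0.1507]
tool_rot: [0.001, -0.696, 0.718, 0.002]
contact_force: [1.4, 7.0, -8.0]
gripper_width: 0.278
grasp_force: 59.5
```

Emit:
move_arm --pt "-0.2 0 0 0 0 0 -1" --pt "0 0 0 0 0 0 -1" --pt "0 0 0 0 0 0 -1"

```text
time: 17.15
tool_pos: [0.4946, -0.1251, 0.1514]
tool_rot: [0.0, -0.696, 0.718, 0.002]
contact_force: [0.2, 5.6, -7.5]
gripper_width: 0.278
grasp_force: 59.6
```

```bash
python3 -c "
from h import *
st()"
```

```text
t 17.15 pos [ 0.4946 -0.1251  0.1514] yawy 178.19 z [-0.0019  0.0023 -1.    ] q [-3.940e-01 -1.410e-01  1.970e+00  1.000e-03  1.315e+00  2.778e+00] F [ 0.17  5.58 -7.53] w 0.278 g 59.64
```

Emit:
move_arm --pt "-0.2 0 0 0 0 0 -1" --pt "0 0 0 0 0 0 -1" --pt "0 0 0 0 0 0 -1"

```text
time: 17.4
tool_pos: [0.4948, -0.1225, 0.1522]
tool_rot: [0.001, -0.696, 0.718, 0.002]
contact_force: [-2.6, 7.2, -3.5]
gripper_width: 0.276
grasp_force: 60.0
```

Emit:
move_arm --pt "-0.2 0 0 0 0 0 -1" --pt "0 0 0 0 0 0 -1" --pt "0 0 0 0 0 0 -1"

```text
time: 17.65
tool_pos: [0.4949, -0.1213, 0.1524]
tool_rot: [-0.0, -0.696, 0.718, 0.001]
contact_force: [-3.5, 6.1, -2.6]
gripper_width: 0.281
grasp_force: 60.0
```

```bash
python3 -c "
from h import *
st()"
```

```text
t 17.65 pos [ 0.4949 -0.1213  0.1524] yawy 178.2 z [-0.0017  0.0015 -1.    ] q [-3.870e-01 -1.440e-01  1.971e+00  1.000e-03  1.317e+00  2.786e+00] F [-3.54  6.13 -2.58] w 0.281 g 60.01
```

The pin is going into the hole: travel has passed the tube contact, the hole now carries part of the weight, and z has risen 35.6 mm. I'll continue home.

Emit:
move_arm --pt "-0.15 0 0 0 0 0 -1" --pt "-0.15 0 0 0 0 0 -1" --pt "-0.15 0 0 0 0 0 -1" --pt "0 0 0 0 0 0 -1" --pt "0 0 0 0 0 0 -1"

```text
time: 18.07
tool_pos: [0.4951, -0.1181, 0.1525]
tool_rot: [-0.001, -0.696, 0.718, -0.0]
contact_force: [-5.7, -0.1, -2.4]
gripper_width: 0.275
grasp_force: 60.1
```

```bash
python3 -c "
from h import *
st()"
```

```text
t 18.0667 pos [ 0.4951 -0.1181  0.1525] yawy 178.2 z [-0.0013 -0.0016 -1.    ] q [-3.790e-01 -1.460e-01  1.973e+00 -2.000e-03  1.316e+00  2.794e+00] F [-5.72 -0.06 -2.41] w 0.275 g 60.14
```

Emit:
move_arm --pt "-0.1 0 0 0 0 0 -1" --pt "0 0 0 0 0 0 -1" --pt "0 0 0 0 0 0 -1" --pt "0 0 0 0 0 0 -1" --pt "0 0 0 0 0 0 -1" --pt "0 0 0 0 0 0 -1"

```text
time: 18.57
tool_pos: [0.4951, -0.118, 0.1525]
tool_rot: [-0.002, -0.696, 0.718, -0.001]
contact_force: [-6.2, -3.2, -3.2]
gripper_width: 0.281
grasp_force: 60.1
```

```bash
python3 -c "
from h import *
st()
b=snap('side','s8')['img']; n=snap('scene','n8')['img']
cv2.imwrite('pics/c8.png',np.hstack([cv2.resize(b[150:310,320:425],None,fx=3.6,fy=3.6,interpolation=2),cv2.resize(n[140:300,280:390],None,fx=3.6,fy=3.6,interpolation=2)]))"
```

```text
t 18.5667 pos [ 0.4951 -0.118   0.1525] yawy 178.18 z [-0.0014 -0.0037 -1.    ] q [-0.378 -0.146  1.973 -0.004  1.315  2.796] F [-6.16 -3.22 -3.23] w 0.281 g 60.07
```

View pics/c8.png

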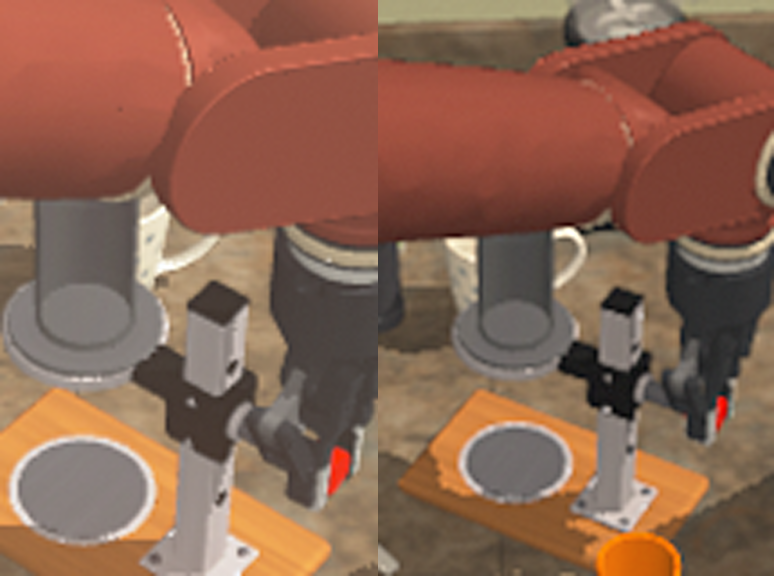

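The picture shows the press upright and flat on the ring, the shaft drawn in and the knob still gripped. Pushing 1 mm further gave no travel and the force on the tool changed sign, so the pin is home. The z rise of about 35 mm matches one hole.

```bash
python3 -c "
from plant import manip
print(manip.job_done())"
```

```text
the job is handed in; nothing more can be done
None
```

I handed the job in at about 18.6 s: the smoky press sits upright in the ring, the arm is up one hole (about 35 mm) with the pin home, and the gripper still holds the red knob. I have not seen the judge's result.

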